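# Set the teleprinter line-speed dial

## Robot

A 6-joint arm with a two-finger parallel gripper is mounted at the origin on the work surface. World frame = base frame: x ahead of the robot, y to its left, z up, the work surface at z = 0. Lengths are in m, angles in degrees, forces in N, time in s.
With the tool pointing down it reaches from about 0.3 to 0.875 m from the base axis. Payload 6.4 kg.
Tool frame: the origin (TCP) lies midway between the tips of the shut fingers; the grasp point (between the pads) lies 19 mm behind it; z points along the fingers, y is the line along which they close (so a half turn about z gives the same grasp; the last joint's range is limited). The gripper opens to 88 mm and grips with 3 to 60 N. Pads are 18 mm wide; open, the fingers measure 123 mm over their backs; the gripper's body (75 mm by 187 mm) begins 45 mm behind the grasp point.
Start: joints at [52.351, 10.359, 92.074, -0, 77.567, -11.82], TCP at [0.251, 0.518, 0.239] pointing down, gripper open.
Joint ranges: [-171.53, 171.53], [-51.25, 118.39], [17.06, 147.69], [-65.23, 245.23], [0, 150.52], [-178.68, 178.68]. Speed limits (degrees/s): [147.25, 147.25, 172.46, 180, 180, 180].

## Interface

Orientations are given as [roll, pitch, yaw] about the fixed x, y, z axes, in that order (R = Rz(yaw) Ry(pitch) Rx(roll)).
In Python, from station import * gives the robot as it stands. Calls block until the motion is done:
- goto(position, orientation): joint-space move of the TCP to a pose.
- move_linear(position, rot=None, max_speed=0.15): straight line of the TCP; rot=None keeps the orientation; max_speed is the mean speed in m/s.
- set_joints(angles): joint-space move.
- open_gripper() and close_gripper(squeeze=None): open the fingers fully, or close them until they stop; squeeze is the grip in N (None keeps the last).
- hold(seconds).
- inverse_kinematics(position, orientation): joint angles nearest the present ones, or None.
- grab_frame(name): name is "scene" or "top" or "wrist"; returns (picture, depth): 400x640x3 uint8, red, green, blue; 400x640 float32, m along the optical axis (not along the pixel's ray), 0 where there is no reading.
- calibration(name): a dict with "fx", "fy", "cx", "cy" (pixels), "R" (3x3) and "t" (3): a world point X has camera coordinates R X + t. Camera axes: x right, y down, z forward; pixel columns grow to the right and rows downward; lengths in m; the calibration is good to about 2 mm. A picture is of the moment at which its call begins: read the wrist's pose just before it. calibration takes no time and is no camera call; for the wrist camera it gives the pose at the moment of the call.
A pose or a line that the arm cannot do raises MotionError and nothing moves.
- sign_off(): hands the job in; it is judged then, once.
Trained networks look in the newest picture that a camera, given by its name, has taken for a name from the list of things; names that differ only in an ending like _2 or _b are one class to them, and where a whole thing is asked for, a point or a joint stands for the part that bears it (a point fixed in the world has none). Each returns a list of dicts, best first, with "score" (0 to 1); they miss things now and then, are a little off and sometimes report something else, mostly with a low value. They report only what shows in the picture. A call takes as long as a camera call.
- search_frame(camera, query): "position" ([x, y, z] in m, in the coordinates of the camera as it stood for that picture, good to about 4 mm: the middle of the surface that is visible of it).
Readings, each from a call of its own:
- current_clock(): time.
- current_joint_pos(): joint angles.
- current_qd(): joint speeds.
- current_joint_efforts(): joint torques, N m.
- current_eef_pos(): TCP position.
- current_eef_rot(): TCP orientation.
- current_contact_force(): force on the tool from outside, world axes, zero at the start.
- current_ft_torque(): the same for the moment, N m.
- current_grip_width(): finger opening in m.
- current_grasp_force(): force on a finger pad.
Only numpy, scipy, OpenCV 4.12 (cv2) and the standard library are available. Lean on these libraries where they do the work, as an engineer would, in place of code of your own. Each camera call takes 0.05 s, during which the arm holds its last target. There are 200 camera calls.

## Task

Turn the dial on the grey line-speed unit until the white index line on the dial lines up with the one long line on the collar around it: push the dial's finger post round with a fingertip or the outside of the fingers, without gripping the post. Only when it is set, press the big round push button on the same unit fully down and let it come up again. Push gently, do not turn the collar, and leave the things lying about where they are.

Things in the scene. Friction and masses are not known exactly. Their poses are not given: they have to be found in the camera images.
- unit: the line-speed unit: grey steel case 240 (its x) x 340 (its y) x 60 mm high, standing on the table, too heavy to move. Origin: centre of its underside, z up. On its flat top (60 mm above the table) sit the dial inside its collar (axis at unit x 0, y -65 mm) and the push button (at x -45, y +105 mm).
- dial (a joint): angle of the dial against the unit, rad, positive counterclockwise seen from above. It turns either way without stops; light friction (about 0.05 N m, some 1.2 N at the post) holds it where it is left. The index line is lined up when this equals collar, give or take whole turns.
- collar (a joint): angle of the graduated collar against the unit, rad, same direction as dial. Stiff (1.5 N m); it should stay as it is.
- dial_axis (a point): centre of the dial's flat upper face, 74 mm above the table, z up along the axis, x towards its index line. The dial is a black disc of radius 62 mm, 10 mm thick, on the collar.
- dial_mark (a point): on the dial's rim at the outer end of the index line, upper face, 62 mm from the axis. The index line is white, 4 mm wide, running radially from 27 to 60 mm.
- post (a point): centre, half-way up, of the steel finger post: an upright pin 14 mm in diameter and 25 mm high (74 to 99 mm above the table) on the dial, 42 mm from the axis, exactly opposite the index line; it turns with the dial.
- scale_line (a point): the target: the point where the collar's long line, prolonged inwards, meets the dial's rim (62 mm from the axis, at the height of the dial's upper face). The collar is a flat aluminium ring round the dial, out to radius 86 mm, 4 mm thick (top 64 mm above the table); the long line is black, 4 mm wide, 20 mm long, from 64 to 84 mm radius; the other 35 lines are short (7 mm) and thin.
- store_top (a point): centre of the upper face of the round grey push button (32 mm in diameter), 82 mm above the table when up, in its black housing; it is pressed straight down.
- store (a joint): travel of the push button, m: 0 up, 0.006 fully down. Sprung: about 5 N fully down, comes back up by itself.
- fuse_tin: bystander: small yellow tin 50 x 30 x 14 mm lying on top of the unit behind the button; origin at the centre of its underside.
- screwdriver: bystander: screwdriver 160 mm long lying on the table in front of the unit.
- board: bystander: bare single-board computer 85 x 56 x 22 mm on the table left of the unit.
- power_brick: bystander: black power adapter 110 x 50 x 30 mm on the table right of the unit.
- mug: bystander: white mug, 80 mm across, 95 mm high, origin at the centre of its underside.
- ink_jar: bystander: small closed jar, 50 mm across, 60 mm high, origin at the centre of its underside.

How it is judged (in metres and radians):
On the way, in this order (a step that is already met when the one before it is completed fails the run):
1. the dial stands still with its index line at the long line (within 4 mm at the rim) (horizontal distance between dial_mark and scale_line below 0.004 m and velocity of joint dial between -0.05 and 0.05 rad/s), for 0.3 s.
2. with the dial set, the push button is pressed down (at least 4.5 of 6 mm) (horizontal distance between dial_mark and scale_line below 0.004 m and value of joint store above 0.0045 m), for 0.1 s.
At the end, for the whole second after the job is handed in: The index line stands within 4 mm of the long collar line, measured at the dial's rim (one line's width, 3.7 degrees), the dial is at rest, the button is up again, the collar's line is within 4 mm of where it started and the bystanders within 20 mm of theirs (all of step 1 and value of joint store below 0.0015 m and distance of scale_line from where it was at the start of the episode below 0.004 m and distance of each of fuse_tin, screwdriver, board, power_brick, mug, ink_jar from where it was at the start of the episode below 0.02 m); the robot touches nothing.
It fails at once if the button is pressed (over 3 mm) while the dial is not set (value of joint store above 0.003 m and not (horizontal distance between dial_mark and scale_line below 0.004 m)).
It fails at once if the finger post is taken between the fingers (grasp point within 10 mm of the post's axis, at the post's height) (horizontal distance between the grasp point and post below 0.01 m and z of the grasp point in the frame of post below 0.022 m).
It fails at once if the fingers push on the unit or its controls with more than 40 N (contact force between the fingers and unit above 40 N).
It fails at once if the collar is turned by more than 4 mm at its line (distance of scale_line from where it was at the start of the episode above 0.004 m).
It fails at once if a bystander is moved by more than 20 mm (distance of any of fuse_tin, screwdriver, board, power_brick, mug, ink_jar from where it was at the start of the episode above 0.02 m).
It also fails if it takes over 56 s, if anything falls off the work surface, if the arm or the gripper's body presses on something with over 40 N, if the wrist force passes 120 N, or if a joint passes its speed limit or range.

## Working session

There is one attempt and no reset: what is moved stays moved. The work goes in short steps, each a Python script; the robot and the scene stay as the last script left them, time stands still between calls to the robot, and variables do not carry over. Pictures are saved under pics/ and viewed, at most 10 in all, crops included, and the job is handed in when it is done.

```bash
mkdir -p pics; python3 - <<'E'
from station import *
import cv2,numpy as np
for n in ["top","scene"]:
    p,d=grab_frame(n); cv2.imwrite(f"pics/{n}0.png",p[:,:,::-1]); np.save(f"pics/{n}0.npy",d)
    c=calibration(n); R=np.array(c["R"]);t=np.array(c["t"]); print(n,c)
    for q in ["unit","dial_mark","post","store_top","fuse_tin","mug","ink_jar"]:
        for r in search_frame(n,q)[:2]: print(q,round(r["score"],2),R.T@(np.array(r["position"])-t))
print(current_clock())
E
```

```text
top {'fx': 372.3502190931072, 'fy': 372.3502190931072, 'cx': 315.60103945652986, 'cy': 200.00359001011003, 'R': array([[ 0.02280786, -0.99968927, -0.01005793],
       [-0.98421393, -0.02068636, -0.17576978],
       [ 0.1755071 ,  0.01390809, -0.98437992]]), 't': array([-0.06674648,  0.54805751,  1.04150962])}
unit 0.74 [0.5815951  0.05459945 0.06323073]
dial_mark 0.94 [ 0.60368618 -0.01116694  0.07812586]
post 0.6 [ 0.60506213 -0.00858855  0.07353144]
store_top 0.4 [0.53199905 0.14630702 0.08209644]
fuse_tin 0.56 [0.63734809 0.16964961 0.07886004]
ink_jar 0.74 [0.60053317 0.38243445 0.06311221]
scene {'fx': 374.33878301445776, 'fy': 374.33878301445776, 'cx': 320.6509994119988, 'cy': 196.51066086272428, 'R': array([[ 0.78807083,  0.6154652 ,  0.01212251],
       [ 0.53943655, -0.680965  , -0.49527253],
       [-0.296568  ,  0.39684916, -0.86865307]]), 't': array([-0.39419354, -0.29627374,  1.51496007])}
unit 0.67 [0.6067818  0.01931799 0.05914252]
dial_mark 0.76 [ 0.60911008 -0.01779399  0.07615926]
post 0.92 [ 0.60687204 -0.01556121  0.07529564]
store_top 0.55 [ 0.61922165 -0.02254891  0.06443335]
store_top 0.54 [0.53148334 0.14741323 0.08408412]
fuse_tin 0.67 [0.64286404 0.16425537 0.07240148]
mug 0.75 [ 0.33204677 -0.44571271  0.05261584]
ink_jar 0.75 [0.60122338 0.375184   0.04736979]
0.8
```

View pics/top0.png

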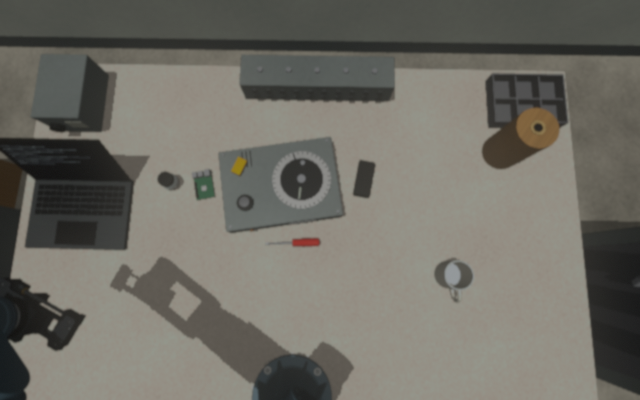

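View pics/scene0.png

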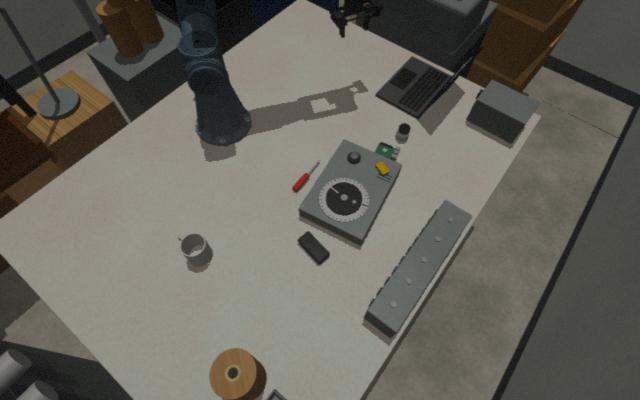

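```bash
python3 - <<'E'
from station import *
import cv2,numpy as np
print(current_eef_rot())
close_gripper()
goto([0.5,0.0,0.36],[180,0,0]) if inverse_kinematics([0.5,0.0,0.36],[180,0,0]) is not None else print("noik")
print(current_eef_rot(),current_eef_pos(),current_grip_width(),current_joint_pos(),current_clock())
c=calibration("wrist");p,d=grab_frame("wrist"); cv2.imwrite("pics/w0.png",p[:,:,::-1]); np.savez("pics/w0.npz",d=d,p=p,**c)
R=np.array(c["R"]);t=np.array(c["t"]); print(c, -R.T@t)
for q in ["dial_mark","post","scale_line","store_top","fuse_tin"]:
    for r in search_frame("wrist",q)[:2]: print(q,round(r["score"],2),R.T@(np.array(r["position"])-t))
E
```

```text
[ 1.79995671e+02 -6.90961070e-05  1.54169065e+02]
[-1.79984811e+02  1.56225840e-02  8.52482739e-02] [0.49994939 0.00063057 0.35982563] 0.0010931102780015118 [-1.35632214e+01 -3.86412441e+00  9.31748214e+01  1.10742236e-02
  9.07080684e+01  7.63516674e+01] 4.2083
{'fx': 321.07726346232806, 'fy': 321.07726346232806, 'cx': 321.20032666285294, 'cy': 199.52913382639753, 'R': array([[ 1.83968396e-03, -9.99998230e-01, -3.93714309e-04],
       [-9.49899311e-01, -1.87057343e-03,  3.12550476e-01],
       [-3.12550659e-01, -2.01005146e-04, -9.49901071e-01]]), 't': array([-1.74106308e-04,  3.95031850e-01,  6.61215525e-01])} [0.58190415 0.00069774 0.50462187]
dial_mark 0.91 [ 0.60876458 -0.00828293  0.07300489]
dial_mark 0.22 [ 0.35779923 -0.42023923  0.05744768]
post 0.95 [ 0.61487483 -0.01207169  0.07299541]
scale_line 0.62 [ 0.61943444 -0.01045919  0.0625465 ]
store_top 0.8 [0.53495901 0.14757882 0.07999156]
fuse_tin 0.93 [0.64153612 0.17167696 0.07481672]
```

View pics/w0.png

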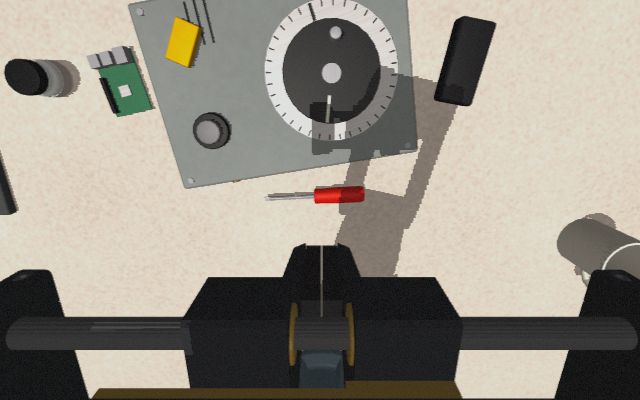

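```bash
cat > h.py <<'E'
import numpy as np,cv2
def rect(p,c,ctr,z,half,ppm=4000):
    """top-down view on plane z: col grows with -y, row grows with -x"""
    n=int(2*half*ppm); j,i=np.meshgrid(np.arange(n),np.arange(n))
    X=np.stack([ctr[0]+half-i/ppm,ctr[1]+half-j/ppm,np.full(i.shape,z)],-1)@np.array(c["R"]).T+np.array(c["t"])
    u=c["fx"]*X[...,0]/X[...,2]+c["cx"]; v=c["fy"]*X[...,1]/X[...,2]+c["cy"]
    return cv2.remap(p,u.astype(np.float32),v.astype(np.float32),cv2.INTER_LINEAR)
def back(c,u,v,z):
    R=np.array(c["R"]);o=-R.T@np.array(c["t"])
    d=R.T@np.array([(u-c["cx"])/c["fx"],(v-c["cy"])/c["fy"],1]); return (o+d*(z-o[2])/d[2])[:2]
E
python3 - <<'E'
from h import *
c=dict(np.load("pics/w0.npz")); p=c["p"]
for n,u,v,z in [("axis",331,72,.074),("post",336,32,.099),("mark",328,108,.074),("line",311,11,.064),("btn",208,130,.082)]: print(n,back(c,u,v,z))
a=back(c,331,72,.074)
im=np.hstack([rect(p,c,a,.074,.095),rect(p,c,a,.064,.095)])
im=cv2.resize(im,(800,400)) if 0 else im[:, :]
im=cv2.resize(im,(800,400),interpolation=cv2.INTER_AREA); cv2.imwrite("pics/r0.png",im[:,:,::-1])
E
```

```text
axis [ 0.6078834  -0.01132185]
post [ 0.64865688 -0.01581823]
mark [ 0.56461103 -0.00794174]
line [0.67720793 0.01339703]
btn [0.53725168 0.14722881]
```

View pics/r0.png

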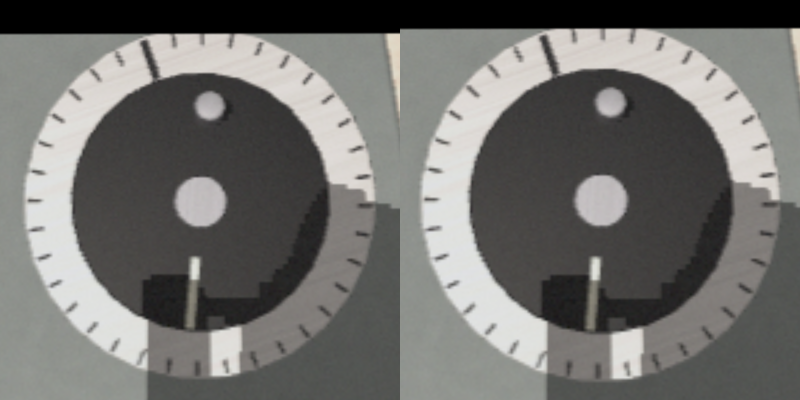

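```bash
cat >> h.py <<'E'
from station import *
A=np.array([.6079,-.0113]); Z=.084; RF=.040
def pose(phi,z=Z):
    a=np.radians(phi); return [A[0]+RF*np.cos(a),A[1]+RF*np.sin(a),z],[180,0,phi+90]
def arc(p0,p1,step=10,v=.035):
    n=max(1,int(np.ceil(abs(p1-p0)/step))); fm=0
    for phi in np.linspace(p0,p1,n+1)[1:]:
        q,r=pose(phi); move_linear(q,r,max_speed=v); f=np.linalg.norm(current_contact_force()); fm=max(fm,f)
        if f>20: print("force",phi,f); return phi
    print("fmax",fm,"t",current_clock()); return p1
def look(name):
    goto([0.49,0.0,0.36],[180,0,0]); 
    c=calibration("wrist");p,d=grab_frame("wrist"); np.savez(f"pics/{name}.npz",d=d,p=p,**c)
    im=np.hstack([rect(p,c,A,.074,.095),rect(p,c,A,.064,.095)])
    cv2.imwrite(f"pics/{name}.png",cv2.resize(im,(800,400),interpolation=cv2.INTER_AREA)[:,:,::-1]); print(current_clock())
E
python3 - <<'E'
from h import *
q,r=pose(40,.16); goto(q,r); move_linear(pose(40)[0],max_speed=.08); print(current_contact_force(),current_eef_pos())
e=arc(40,-133.6)
arc(e,e+12); q=current_eef_pos(); move_linear([q[0],q[1],.16]); look("r1")
E
```

```text
[0.99195642 0.83480317 0.29904538] [0.63908065 0.01434318 0.08467366]
fmax 1.3737285550091112 t 13.6583
fmax 1.0737924417593532 t 14.1917
15.8083
```

View pics/r1.png

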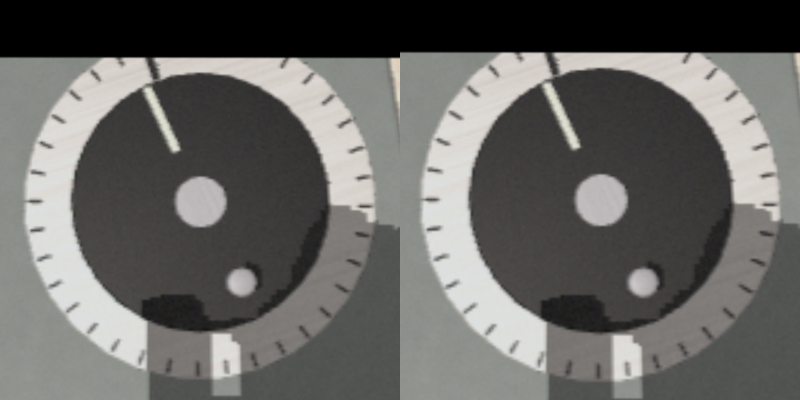

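```bash
sed -i 's/0.49,0.0,0.36/0.52,0.0,0.36/' h.py; python3 - <<'E'
from h import *
goto(*pose(-115,.16)); move_linear(pose(-115)[0],max_speed=.08)
arc(-115,-140.2); hold(.2)
arc(-140.2,-125); q=current_eef_pos(); move_linear([q[0],q[1],.16]); look("r2")
E
```

```text
fmax 0.7114040172886645 t 18.775
fmax 0.8065947074428743 t 19.575
21.15
```

View pics/r2.png

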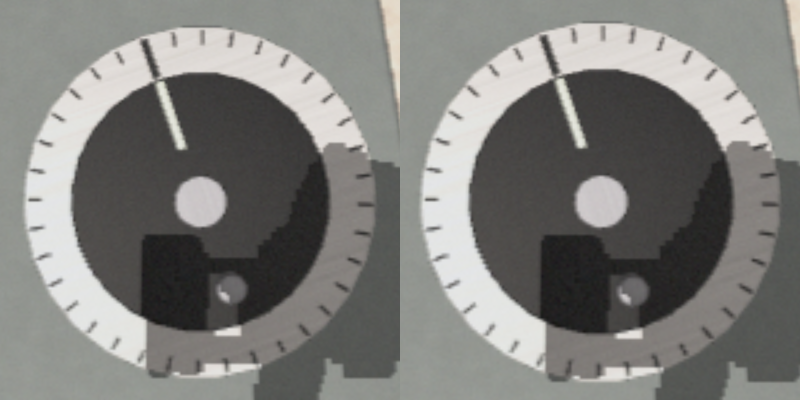

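```bash
python3 - <<'E'
from h import *
B=[.5368,.1483]
goto(B+[.13],[180,0,0]); move_linear(B+[.086],max_speed=.06); f0=np.array(current_contact_force())
z=.085
while z>.0735:
    move_linear(B+[z],max_speed=.02); f=np.array(current_contact_force())-f0; print(round(z,4),current_eef_pos()[2].round(4),f.round(1))
    if f[2]>9: break
    z-=.001
hold(.3); print(np.array(current_contact_force())-f0)
move_linear(B+[.13],max_speed=.06); look("r3"); print(current_contact_force())
c=dict(np.load("pics/r3.npz")); cv2.imwrite("pics/w3.png",c["p"][:,:,::-1])
E
```

```text
0.085 0.0853 [ 0.9  0.9 -1.4]
0.084 0.084 [ 1.   0.9 -1.1]
0.083 0.0829 [ 0.3 -0.3 -0.9]
0.082 0.0821 [ 0.7  0.6 -0.1]
0.081 0.0812 [0.9 0.7 1.3]
0.08 0.0801 [0.4 0.2 2. ]
0.079 0.0791 [-0.2  1.   1.9]
0.078 0.0781 [0.7 1.4 2.6]
0.077 0.0771 [0.9 0.1 3.4]
0.076 0.0764 [0.6 0.2 5.6]
0.075 0.0763 [-4.5 -0.5 13.1]
[-3.42679588 -0.90861598 12.94329282]
28.3333
[ 0.54455608 -0.17124192  0.0778937 ]
```

View pics/w3.png

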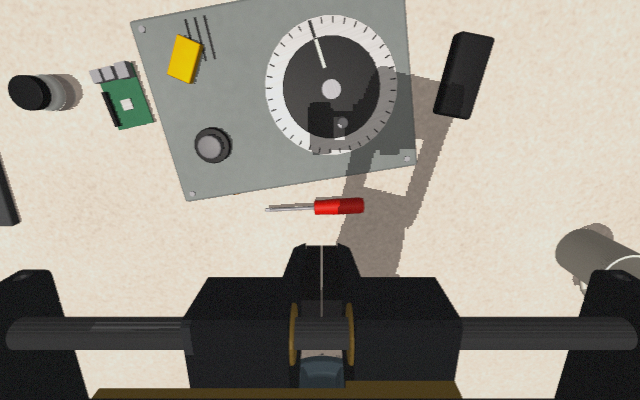

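The index line (318,52) still meets the long line (311,30). The button (213,145) was pressed to its stop at about 6 mm and is up again. The bystanders have not moved.

```bash
python3 -c "
from station import *
print(sign_off())"
```

```text
the job is handed in; nothing more can be done
None
```

The dial is set within about 1° of the collar's long line, the button was then pressed to its stop and released, nothing else was moved, and the job is handed in; the sign-off returned no verdict.

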